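# Leak-test sample jars in the bench vacuum chamber

## Task

Leak-test the sample jars: stand all the jars that are out on the bench upright in the open vacuum chamber, lower its clear lid gently until it is fully shut, push the red pump lever all the way down and hold it there for two seconds, then let it rise back to the top slowly (two seconds or more, never letting it snap up). Only then raise the lid and lay it gently back against its open stop, and stand all the jars upright on the green mat; do not tip a jar over or disturb the bottle, beaker and carton nearby.

Things in the scene. Friction and masses are not known exactly. Their poses are not given: they have to be found in the camera images.
- chamber: fixed open-topped aluminium vacuum chamber, outer 160 mm (its x) by 260 mm (its y) by 62 mm high, walls 5 mm thick, inner floor 8 mm above the bench (black rubber sheet); origin at the centre of its underside, z up, the lid is hinged along the top of its +x side (the side away from the robot)
- lid (a joint): hinge angle of the clear plastic lid with a blue rim (160 x 260 x 8 mm, 0.35 kg with its handle): 0 = shut, lying flat on the chamber; 1.8 rad = leaning back against its open stop, 13 degrees past upright, as it starts. It falls by its own weight to whichever side of upright it leans, with little damping: it must be guided all the way onto both stops
- lid_hinge (a point): point on the lid's hinge axis (parallel to the chamber's y), in the middle of the chamber's width, 66.5 mm above the bench
- lid_grip (a point): middle of the lid's orange handle, a round bar 12 mm in diameter and 110 mm long, parallel to the hinge, 200 mm from the hinge axis and 40 mm beyond the lid's free edge (held by a thin arm at each end), so it can be pinched from above at any lid angle. Height 66.5 mm + 200 mm x sin(lid angle); when shut it lies 200 mm from the hinge towards the chamber's -x
- pump: fixed hand vacuum pump, grey base 200 mm (x) by 80 mm (y) and 12 mm thick, steel cylinder and two grey pivot cheeks up to 133 mm; origin at the centre of the underside, z up; the lever points to its -x (towards the robot)
- pump_lever (a joint): angle of the sprung pump lever: 0 = at rest at the top (lever 0.5 rad above level), grows as it is pushed down, 0.65 rad = bottom stop (0.15 rad below level). The return spring pushes up on the red crossbar with about 4 N at the top and 9 N at the bottom, hardly damped: it snaps up if let go
- pump_pivot (a point): point on the lever's pivot axis (parallel to the pump's y), 120 mm above the bench and 70 mm to the pump's +x of its origin
- pump_grip (a point): middle of the red crossbar joining the two side arms of the fork-shaped lever, a round bar 16 mm in diameter and 84 mm long between the arms' centre lines (arms 10 mm thick, open between them, so it can be pinched or pushed from above), parallel to the pivot, 150 mm from the pivot; 192 mm above the bench at rest, 98 mm at the bottom
- mat: fixed green plate on the bench for tested jars, 230 mm (its x) by 110 mm (its y), 2 mm thick; origin at the centre of its underside, z up
- jar1: loose squat sample jar with a blue screw cap, cylinder 44 mm diameter, 46 mm tall overall, about 0.08 kg; origin at the centre of its underside, z up its axis. Not every jar is present in every run (2 or 3 of the four are)
- jar2: loose squat sample jar with a blue screw cap, cylinder 44 mm diameter, 46 mm tall overall, about 0.08 kg; origin at the centre of its underside, z up its axis. Not every jar is present in every run (2 or 3 of the four are)
- jar3: loose squat sample jar with a blue screw cap, cylinder 44 mm diameter, 46 mm tall overall, about 0.08 kg; origin at the centre of its underside, z up its axis. Not every jar is present in every run (2 or 3 of the four are)
- jar4: loose squat sample jar with a blue screw cap, cylinder 44 mm diameter, 46 mm tall overall, about 0.08 kg; origin at the centre of its underside, z up its axis. Not every jar is present in every run (2 or 3 of the four are)
- reagent: bystander: glass bottle with a blue cap, 70 mm diameter, 170 mm tall; origin at the centre of its underside. Leave alone
- beaker: bystander: open blue plastic beaker, 76 mm across, 90 mm tall; origin at the centre of its underside. Leave alone
- carton: bystander: carton 90 x 120 x 70 mm; origin at the centre of its underside. Leave alone
Things that resemble listed ones, but are neither listed nor needed, are in the scene too. Leave any yellow look-alike of the pump alone.

How it is judged:
By the outcome, as a careful person would: the job done as asked, in the order asked, and still so for the second after the job is handed in, with the robot touching nothing.
Of jar1, jar2, jar3, jar4 only 2 to 3 are there at a start; the rules pass over those that are not, and their reading is None.
At some moment in a run one of jar1, jar2, jar3, jar4 may be knocked a few centimetres aside while the robot is not near it.
It also fails if it takes over 210 s, if anything falls off the work surface, if the arm or the gripper's body presses on something with over 40 N, if the wrist force passes 120 N, or if a joint passes its speed limit or range.

## Robot

A 6-joint arm with a two-finger parallel gripper is mounted at the origin on the work surface. World frame = base frame: x ahead of the robot, y to its left, z up, the work surface at z = 0. Lengths are in m, angles in rad, forces in N, time in s.
With the tool pointing down it reaches from about 0.2 to 0.875 m from the base axis. Payload 3.4 kg.
Tool frame: the origin (TCP) lies between the finger pads; the fingertips stand 25 mm ahead of it and the grasp point (between the pads) lies 6 mm ahead of it (r.nose_length is the z of the fingertips in the tool frame, in m); z points along the fingers, x is the direction in which the jaws open and shut, and the axes are right-handed (so a half turn about z gives the same grasp; the last joint's range is limited). The gripper opens to 94 mm and grips with 3 to 60 N. Pads are 16 mm wide; open, the fingers measure 119 mm over their backs; the gripper's body (75 mm by 177 mm) begins 78 mm behind the grasp point.
Start: joints at [1.101, 0.276, 1.505, -0, 1.361, -0.121], TCP at [0.197, 0.54, 0.23] pointing down, gripper open.
Joint ranges: [-2.89, 2.89], [-0.75, 2.08], [0.22, 2.7], [-1.18, 4.32], [0.11, 2.71], [-2.7, 2.7]. Speed limits (rad/s): [2.57, 2.57, 3.14, 3.14, 3.14, 3.14].

## Interface

Orientations are given as a unit quaternion [w, x, y, z].
In Python, from plant import r, gripper_to, inverse_kinematics, vision, models, telemetry gives the robot as it stands. Calls block until the motion is done:
- r.move_to(position, orientation): joint-space move of the TCP to a pose.
- r.move_l(position, rot=None, vel=0.15, guard=None): straight line of the TCP; rot=None keeps the orientation; vel is the mean speed in m/s. With guard (N) it stops when the force on the tool has changed by that much, and returns True; else False.
- r.movej(angles): joint-space move.
- gripper_to(opening, f_grip=None): finger opening in m; f_grip is the grip in N (None keeps the last); returns when the fingers have stopped.
- r.hold(seconds).
- inverse_kinematics(position, orientation): joint angles nearest the present ones, or None.
- vision.snapshot(name): name is "side" or "top" or "wrist"; returns the picture (480x640x3 uint8, red, green, blue); there is no depth.
- vision.get_calibration(name): a dict with "fx", "fy", "cx", "cy" (pixels), "D" ([k1, k2, p1, p2, k3] as OpenCV has them; the pictures are not rectified), "position" and "orientation" of the camera in the world. Camera axes: x right, y down, z forward; pixel columns grow to the right and rows downward; lengths in m; the calibration is good to about 2 mm. A picture is of the moment at which its call begins: read the wrist's pose just before it. get_calibration takes no time and is no camera call; for the wrist camera it gives the pose at the moment of the call.
A pose or a line that the arm cannot do raises r.PlanningError and nothing moves.
- r.sign_off(): hands the job in, once; it reports no verdict.
Trained networks look in the newest picture that a camera, given by its name, has taken for a name from the list of things; names that differ only in an ending like _2 or _b are one class to them, and where a whole thing is asked for, a point or a joint stands for the part that bears it (a point fixed in the world has none). Each returns a list of dicts, best first, with "score" (0 to 1); they miss things now and then, are a little off and sometimes report something else, mostly with a low value. They report only what shows in the picture. A call takes as long as a camera call. They do not tell look-alikes from the thing itself.
- models.boxes_of(thing, camera): "at" ([x, y, z] in m, in world coordinates, good to about 4 mm: the middle of the surface that is visible of it).
- models.regions_of(thing, camera): "pixels" (480x640 bool, what is visible of it).
- models.mark_of(thing, camera): "at" ([x, y, z] in m, in world coordinates, good to about 4 mm: a listed point, or the origin of a listed thing).
Readings, each from a call of its own:
- telemetry.current_t(): time.
- telemetry.current_joints(): joint angles.
- telemetry.current_dq(): joint speeds.
- telemetry.current_joint_efforts(): joint torques, N m.
- telemetry.current_ee_pos(): TCP position.
- telemetry.current_tool_rot(): TCP orientation.
- telemetry.current_wrist_force(): force on the tool from outside, world axes, zero at the start.
- telemetry.current_torque(): the same for the moment, N m.
- telemetry.current_opening(): finger opening in m.
Only numpy, scipy, OpenCV 4.12 (cv2) and the standard library are available. Lean on these libraries where they do the work, as an engineer would, in place of code of your own. Each camera call takes 0.05 s, during which the arm holds its last target. There are 200 camera calls.

## Working session

There is one attempt and no reset: what is moved stays moved. The work goes in short steps, each a Python script; the robot and the scene stay as the last script left them, time stands still between calls to the robot, and variables do not carry over. Pictures are saved under pics/ and viewed, about 12 in all and at most 16, crops included, and the job is handed in when it is done.

```bash
ls; mkdir -p pics; python3 - <<'E'
from plant import r, gripper_to, inverse_kinematics, vision, models, telemetry
import cv2
for c in ("top","side"):
    im=vision.snapshot(c); cv2.imwrite(f"pics/{c}0.png",im[:,:,::-1])
    k=vision.get_calibration(c); print(c,k)
    for t in ("chamber","lid_hinge","lid_grip","pump","pump_pivot","pump_grip","mat","jar1","reagent","beaker","carton"):
        try: print(t,[(round(d["score"],2),[round(float(v),3) for v in d["at"]]) for d in models.mark_of(t,c)])
        except Exception as e: print(t,e)
print(telemetry.current_t())
E
```

```text
pics
top {'fx': 611.2943990958753, 'fy': 611.2943990958753, 'cx': 318.35783745459355, 'cy': 242.31969040770778, 'D': array([-0.1246428,  0.       ,  0.       ,  0.       ,  0.       ]), 'position': array([ 0.25185541, -0.10431657,  1.60237393]), 'orientation': array([ 0.06834266, -0.69670836,  0.71114999, -0.064749  ])}
chamber [(0.72, [0.569, 0.013, 0.003])]
lid_hinge [(0.68, [0.647, 0.009, 0.062])]
lid_grip [(0.71, [0.691, 0.005, 0.257])]
pump [(0.98, [0.544, -0.246, 0.003]), (0.82, [0.293, -0.189, -0.002]), (0.77, [0.499, -0.611, -0.001]), (0.5, [0.692, 0.006, 0.258])]
pump_pivot [(0.75, [0.57, -0.607, 0.121])]
pump_grip [(0.7, [0.488, -0.255, 0.192]), (0.68, [0.44, -0.62, 0.193])]
mat [(0.82, [0.547, -0.404, -0.002])]
jar1 [(0.82, [0.428, 0.395, -0.001]), (0.81, [0.542, 0.393, -0.002]), (0.73, [0.58, 0.289, -0.001]), (0.43, [0.693, 0.293, 0.004]), (0.3, [0.569, 0.013, 0.001])]
reagent [(0.95, [0.691, 0.292, 0.005])]
beaker [(0.88, [0.757, 0.126, -0.001])]
carton [(0.95, [0.746, -0.172, -0.003]), (0.58, [0.645, 0.009, 0.063])]
side {'fx': 621.3658169099145, 'fy': 621.3658169099145, 'cx': 325.64401838167083, 'cy': 253.34746199858958, 'D': array([0.05989406, 0.        , 0.        , 0.        , 0.        ]), 'position': array([0.01293698, 1.43030905, 1.11748185]), 'orientation': array([ 0.07596064, -0.14083131,  0.86012384, -0.48433822])}
chamber [(0.86, [0.568, 0.015, -0.001]), (0.7, [0.426, 0.394, -0.0])]
lid_hinge [(0.64, [0.646, 0.01, 0.06])]
lid_grip [(0.81, [0.694, 0.002, 0.256])]
pump [(0.81, [0.302, -0.187, -0.002]), (0.66, [0.546, -0.25, 0.002]), (0.57, [0.499, -0.615, 0.0])]
pump_pivot [(0.72, [0.616, -0.244, 0.121]), (0.48, [0.572, -0.606, 0.121])]
pump_grip [(0.86, [0.484, -0.253, 0.19])]
mat [(0.96, [0.55, -0.403, 0.0])]
jar1 [(0.92, [0.581, 0.296, 0.005]), (0.73, [0.426, 0.393, -0.004]), (0.57, [0.54, 0.4, 0.0])]
reagent [(0.6, [0.695, 0.29, 0.001])]
beaker [(0.62, [0.753, 0.126, 0.001])]
carton []
1.2
```

View pics/top0.png

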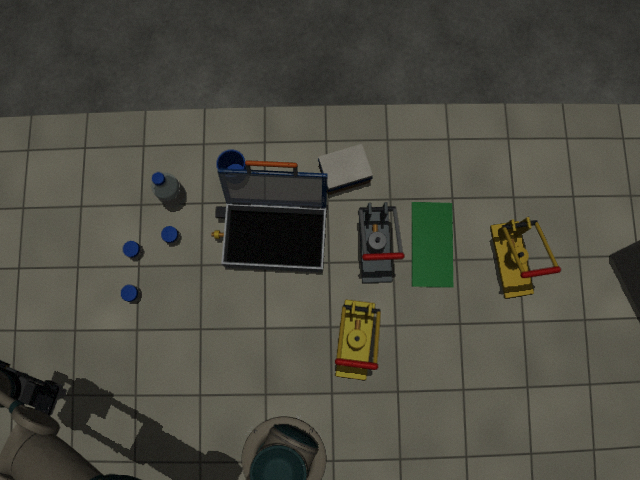

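View pics/side0.png

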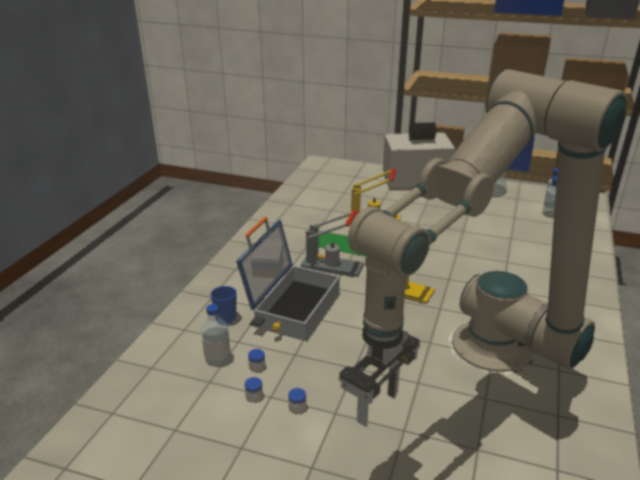

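The grey pump at top-view pixel (377,240) is the listed one. The yellow ones at (357,338) and (513,258) are look-alikes. There are three jars, at pixels (131,249), (170,234) and (129,293), and the bottle cap at (158,178) is not a jar. Next I'll measure yaws by colour and confirm in one enlarged crop.

```bash
cat > h.py <<'E'
from plant import r, gripper_to, inverse_kinematics, vision, models, telemetry
import numpy as np, cv2
from scipy.spatial.transform import Rotation as R
def ray(c, px, z, k=None):
    k=k or vision.get_calibration(c)
    K=np.array([[k["fx"],0,k["cx"]],[0,k["fy"],k["cy"]],[0,0,1]])
    u=cv2.undistortPoints(np.float64(px).reshape(-1,1,2),K,k["D"]).reshape(-1,2)
    d=R.from_quat(k["orientation"],scalar_first=True).apply(np.c_[u,np.ones(len(u))])
    p=k["position"]; s=(z-p[2])/d[:,2]
    return p+d*s[:,None]
def down(a):  # tool down, jaws along world angle a (mod pi), last joint kept central
    return [0,np.cos(a/2),np.sin(a/2),0]
def quat(a,pos):
    best=None
    for b in (a,a+np.pi,a-np.pi):
        q=inverse_kinematics(pos,down(b))
        if q is not None and (best is None or abs(q[5])<best[0]): best=(abs(q[5]),down(b))
    return best[1]
def jars(c="top"):
    vision.snapshot(c)
    return [(round(d["score"],2),np.round(d["at"],3)) for d in models.mark_of("jar1",c)]
E
python3 - <<'E'
from h import *
im=cv2.imread("pics/top0.png"); hsv=cv2.cvtColor(im,cv2.COLOR_BGR2HSV)
def comp(lo,hi,name,z):
    m=cv2.inRange(hsv,np.array(lo),np.array(hi)); n,l,s,ce=cv2.connectedComponentsWithStats(m)
    for i in range(1,n):
        if s[i,4]>60:
            ys,xs=np.where(l==i); p=ray("top",np.c_[xs,ys],z)[:,:2]
            rc=cv2.minAreaRect(p.astype(np.float32)*1000)
            print(name,np.round(ce[i]),s[i,4],np.round(rc[0]),np.round(rc[1]),round(rc[2],1))
comp((50,100,50),(75,255,255),"mat",0.002)
comp((0,150,90),(4,255,255),"red",0.192)
comp((6,150,90),(16,255,255),"orange",0.2613)
comp((105,120,70),(125,255,255),"blue",0.046)
print(telemetry.current_tool_rot(), telemetry.current_joints())
for d in (0,90): print(inverse_kinematics([.55,.29,.2],quat(np.radians(d),[.55,.29,.2])))
cv2.imwrite("pics/crop.png",cv2.resize(im[140:320,205:465],None,fx=3,fy=3,interpolation=cv2.INTER_CUBIC))
E
```

```text
mat [432. 244.] 3427 [ 547. -403.] [108. 229.] 87.2
red [383. 255.] 139 [ 487. -251.] [ 9. 89.] 0.7
red [541. 271.] 127 [ 440. -624.] [ 9. 90.] 7.7
red [356. 363.] 148 [ 239. -180.] [92.  9.] 81.2
orange [271. 163.] 191 [695.   6.] [118.   9.] 85.7
blue [237. 164.] 87 [781. 116.] [43. 51.] 88.5
blue [157. 178.] 104 [734. 329.] [28. 32.] 45.9
blue [169. 234.] 195 [581. 293.] [40. 40.] 1.4
blue [130. 248.] 188 [543. 395.] [40. 38.] 2.0
blue [128. 292.] 195 [427. 397.] [40. 37.] 1.7
[-3.15042167e-05  8.19086042e-01  5.73670684e-01  3.81514701e-05] [ 1.10101619e+00  2.75879878e-01  1.50490549e+00  2.01232412e-05
  1.36071031e+00 -1.20948601e-01]
[ 3.73377388e-01  3.63252090e-01  1.45086395e+00 -4.44089210e-16
  1.32747662e+00  3.73377388e-01]
[ 3.73377388e-01  3.63252090e-01  1.45086395e+00 -4.44089210e-16
  1.32747662e+00 -1.19741894e+00]
```

View pics/crop.png

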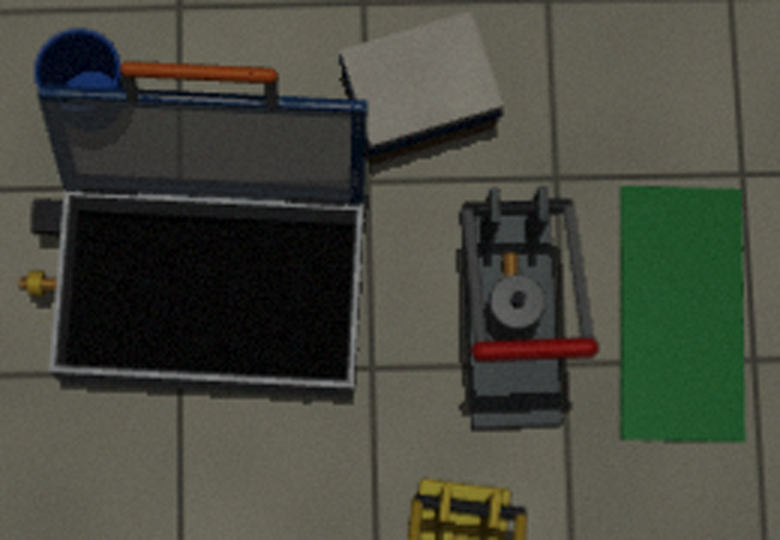

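Crop: it confirms the grey pump with its red bar at (535,349), the chamber with a slight yaw of about -4°, and the mat on the right. Next step: jars into the chamber, starting with the nearest.

```bash
cat >> h.py <<'E'
YAW=np.radians(-4.0); U=np.array([np.cos(YAW),np.sin(YAW)]); V=np.array([-U[1],U[0]])
CH=np.array([0.569,0.0135]); HINGE=np.array([0.6475,0.0083])
def caps(z=0.046):   # blue cap centres seen by the top camera
    im=vision.snapshot("top"); hsv=cv2.cvtColor(im,cv2.COLOR_RGB2HSV)
    m=cv2.inRange(hsv,np.array((105,120,60)),np.array((125,255,255)))
    n,l,s,ce=cv2.connectedComponentsWithStats(m)
    return [tuple(np.round(ray("top",ce[i],z)[0,:2],3))+(int(s[i,4]),) for i in range(1,n) if s[i,4]>60]
def line(xy,z,vel=0.2,rot=None): r.move_l([xy[0],xy[1],z],rot,vel=vel)
def pick(xy,a,base,zt,op=0.084):
    line(xy,zt,0.3,quat(a,[xy[0],xy[1],zt])); gripper_to(op)
    line(xy,base+0.10,0.25); line(xy,base+0.034,0.12); gripper_to(0.03,15)
    o=telemetry.current_opening(); line(xy,base+0.075,0.12); line(xy,zt,0.25)
    print("picked",np.round(xy,3),"opening",round(o,4),"t",round(telemetry.current_t(),1)); return o
def place(xy,a,base,zt,op=0.056):
    line(xy,zt,0.25,quat(a,[xy[0],xy[1],zt])); line(xy,base+0.085,0.2); line(xy,base+0.0355,0.06)
    gripper_to(op); line(xy,base+0.085,0.12); line(xy,zt,0.3)
E
python3 - <<'E'
from h import *
print(caps())
a=np.pi/2+YAW
p=[.40,.30,.2]; r.move_to(p,quat(a,p))
o=pick((.581,.293),a,0,.2)
if .04<o<.048: place(CH-0.02*U-0.07*V,a,0.008,.2)
print(telemetry.current_wrist_force(),caps(),jars("top"))
im=vision.snapshot("wrist"); cv2.imwrite("pics/w1.png",im[:,:,::-1])
E
```

```text
[(np.float64(0.767), np.float64(0.117), 115), (np.float64(0.734), np.float64(0.328), 112), (np.float64(0.581), np.float64(0.292), 196), (np.float64(0.543), np.float64(0.395), 189), (np.float64(0.427), np.float64(0.396), 202)]
picked [0.581 0.293] opening 0.0436 t 6.7Traceback (most recent call last):
  File "<stdin>", line 6, in <module>
  File "h.py", line 36, in place
    line(xy,zt,0.25,quat(a,[xy[0],xy[1],zt])); line(xy,base+0.085,0.2); line(xy,base+0.0355,0.06)
    ~~~~^^^^^^^^^^^^^^^^^^^^^^^^^^^^^^^^^^^^^
  File "h.py", line 29, in line
    def line(xy,z,vel=0.2,rot=None): r.move_l([xy[0],xy[1],z],rot,vel=vel)
                                     ~~~~~~~~^^^^^^^^^^^^^^^^^^^^^^^^^^^^^
plant.PlanningError: the arm cannot follow that straight line within its joint ranges
```

```bash
cat >> h.py <<'E'
def quat(a,pos):   # branch nearest the present joints
    q0=np.array(telemetry.current_joints()); best=None
    for b in (a,a+np.pi):
        q=inverse_kinematics(pos,down(b))
        if q is not None and (best is None or abs(q[5]-q0[5])<best[0]): best=(abs(q[5]-q0[5]),down(b))
    return best[1]
E
python3 - <<'E'
from h import *
a=np.pi/2+YAW
place(CH-0.02*U-0.07*V,a,0.008,.2)
print(telemetry.current_t(),telemetry.current_wrist_force(),telemetry.current_joints(),caps(),jars("top"))
im=vision.snapshot("wrist"); cv2.imwrite("pics/w1.png",im[:,:,::-1])
E
```

```text
11.4167 [ 0.12274952 -0.52336779 -0.12964472] [-2.27863203e-01  2.52924449e-01  1.61604397e+00 -1.50955265e-06
  1.27309926e+00 -1.72884388e+00] [(np.float64(0.768), np.float64(0.126), 159), (np.float64(0.734), np.float64(0.328), 113), (np.float64(0.543), np.float64(0.395), 191), (np.float64(0.427), np.float64(0.396), 201)] [(0.75, array([ 0.541,  0.392, -0.001])), (0.66, array([ 0.427,  0.394, -0.   ])), (0.64, array([ 0.546, -0.059,  0.008]))]
```

View pics/w1.png

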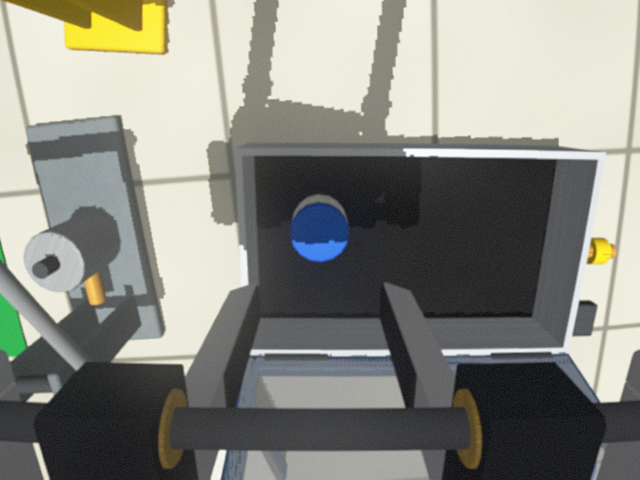

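The jar stands upright in the chamber at wrist pixel (320,230). Now the other two.

```bash
python3 - <<'E'
from h import *
a=np.pi/2+YAW
for off in (0.0,0.07):
    c=[p for p in caps() if p[2]>150 and p[1]>0.15 and np.hypot(p[0]-.734,p[1]-.328)>.05]
    print(c)
    if not c: break
    xy=np.array(min(c,key=lambda p:np.hypot(p[0]-.569,p[1]))[:2])
    o=pick(xy,a,0,.2)
    if not .04<o<.048: break
    place(CH-0.02*U+off*V,a,0.008,.2)
    print(jars("top"))
    vision.snapshot("wrist"); print("wrist",[(round(d["score"],2),np.round(d["at"],3)) for d in models.mark_of("jar1","wrist")])
line((.45,0.),.3,.25)
im=vision.snapshot("wrist"); cv2.imwrite("pics/w2.png",im[:,:,::-1])
print([(round(d["score"],2),np.round(d["at"],3)) for d in models.mark_of("jar1","wrist")], jars("side"))
print(telemetry.current_t())
E
```

```text
[(np.float64(0.543), np.float64(0.395), 190), (np.float64(0.427), np.float64(0.396), 201)]
picked [0.543 0.395] opening 0.0443 t 17.0
[(0.67, array([ 0.432,  0.428, -0.   ])), (0.5, array([ 0.543, -0.058,  0.007])), (0.42, array([0.547, 0.013, 0.006]))]
wrist [(0.96, array([0.548, 0.017, 0.007])), (0.86, array([ 0.544, -0.054,  0.007]))]
[(np.float64(0.43), np.float64(0.431), 200)]
picked [0.43  0.431] opening 0.044 t 27.4
[(0.76, array([0.554, 0.085, 0.005])), (0.6, array([ 0.542, -0.056,  0.004])), (0.52, array([0.546, 0.014, 0.006]))]
wrist [(0.69, array([0.549, 0.016, 0.01 ])), (0.66, array([ 0.541, -0.059,  0.012])), (0.6, array([0.554, 0.083, 0.007]))]
[(0.9, array([0.552, 0.015, 0.007])), (0.61, array([ 0.543, -0.058,  0.01 ])), (0.59, array([0.553, 0.081, 0.006]))] [(0.64, array([ 0.541, -0.055,  0.01 ])), (0.6, array([0.552, 0.018, 0.01 ])), (0.6, array([0.555, 0.081, 0.01 ]))]
33.4333
```

View pics/w2.png

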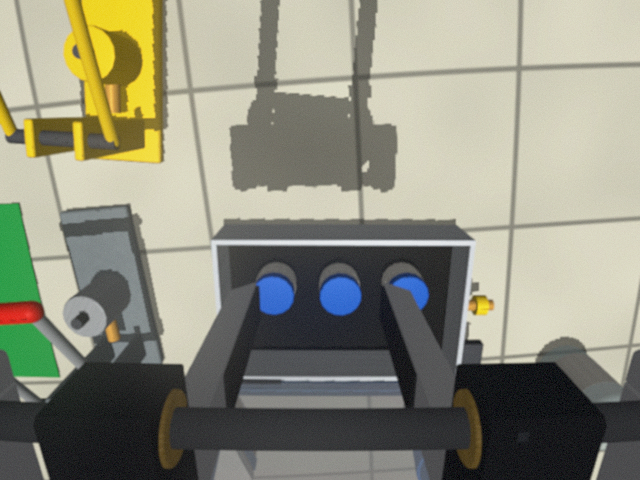

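All three jars are upright at (272,290), (340,290) and (408,290); the one knock happened to the third and was absorbed. Next I'll go over the lid handle and measure it close up.

```bash
cat >> h.py <<'E'
def grip_at(th): return HINGE-0.2*np.cos(th)*U, 0.0665+0.2*np.sin(th)
def wmarks(n,c="wrist"):
    vision.snapshot(c); return [(round(d["score"],2),np.round(d["at"],3)) for d in models.mark_of(n,c)]
E
python3 - <<'E'
from h import *
xy=HINGE-0.2*np.cos(1.8)*U; print(xy)
p=[.55,.0,.36]; line(p[:2],.36,.25); r.move_to(p,quat(YAW,p))
print(telemetry.current_joints())
print("away",wmarks("lid_grip"),wmarks("lid_hinge"),wmarks("pump_grip"))
line(xy,.36,.2)
print("above",wmarks("lid_grip"),wmarks("lid_hinge"),wmarks("lid_grip","side"),wmarks("lid_grip","side"))
im=vision.snapshot("wrist"); cv2.imwrite("pics/w3.png",im[:,:,::-1])
for th in (1.8,1.2,.6,0):
    g,z=grip_at(th); print(inverse_kinematics([*g,z+.006],telemetry.current_tool_rot()))
print(telemetry.current_t())
E
```

```text
[0.69282973 0.00513024]
[-1.26549158e-01  1.92835499e-01  1.30496716e+00 -4.43850789e-05
  1.64412140e+00 -5.73234865e-02]
away [(0.83, array([0.694, 0.009, 0.258]))] [(0.89, array([0.65 , 0.005, 0.064]))] [(0.73, array([ 0.484, -0.247,  0.197]))]
above [(0.8, array([0.696, 0.009, 0.256]))] [(0.75, array([0.65 , 0.006, 0.065]))] [(0.93, array([0.695, 0.002, 0.258]))] [(0.96, array([0.693, 0.001, 0.257]))]
[-9.29341206e-02  4.43335155e-01  1.15749935e+00  8.15151816e-06
  1.54033335e+00 -2.31044515e-02]
[-9.77067949e-02  2.61993513e-01  1.45418803e+00  1.02841797e-05
  1.42498636e+00 -2.78783713e-02]
[-1.03106545e-01  1.69561087e-01  1.76616408e+00  1.33495510e-05
  1.20544280e+00 -3.32813962e-02]
[-1.05730987e-01  2.43403179e-01  2.00172215e+00  1.73948801e-05
  8.96042665e-01 -3.59119353e-02]
37.0667
```

View pics/w3.png

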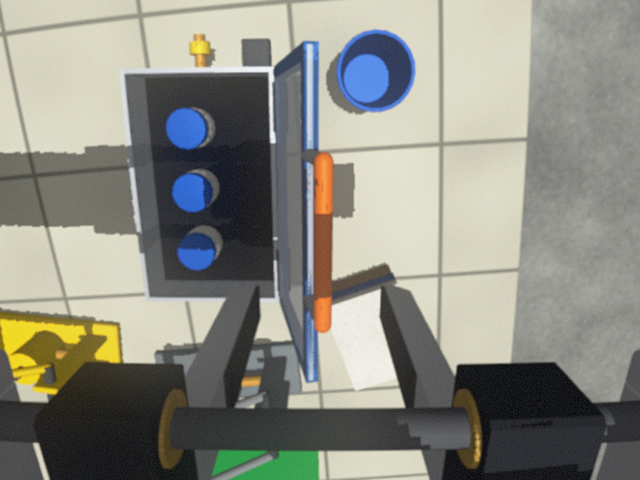

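The handle runs along wrist column 323, parallel to the jaw plane. I'll shift the hinge estimate by 1.5 mm, then pinch and lower the lid.

```bash
cat >> h.py <<'E'
HINGE=np.array([0.649,0.0072])
def lid_arc(ths,vel,guard=None):
    for th in ths:
        g,z=grip_at(th)
        if r.move_l([g[0],g[1],z+.006],vel=vel,guard=guard): print("guard at",round(th,3)); return True
E
python3 - <<'E'
from h import *
g,z=grip_at(1.8); print(ray("wrist",[[323,155],[323,328]],z))
gripper_to(.04); line(g,.36,.1); line(g,z+.04,.15); line(g,z+.006,.06)
gripper_to(.005,20); print(telemetry.current_opening(),telemetry.current_wrist_force())
for ths,v in ((np.arange(1.65,.5,-.15),.08),(np.arange(.45,.05,-.1),.05),([.04,.0],.03)):
    lid_arc(ths,v); print(np.round(telemetry.current_ee_pos(),4),np.round(telemetry.current_wrist_force(),1),round(telemetry.current_opening(),4))
g,z=grip_at(0)
print(r.move_l([*g,z+.003],vel=.02,guard=10),np.round(telemetry.current_wrist_force(),1))
print(telemetry.current_ee_pos(),telemetry.current_t(),wmarks("lid_grip","side"))
E
```

```text
[[ 0.69742076  0.06476771  0.26126953]
 [ 0.68981703 -0.04936954  0.26126953]]
0.01143985210745674 [0.8915242  0.10472607 1.00674672]
[0.4835 0.0194 0.1846] [-3.9  5.3  2.6] 0.0113
[0.449  0.0219 0.1007] [-5.4  5.   0.4] 0.0114
[0.4459 0.0221 0.0706] [-6.3  5.5 -1.2] 0.0113
True [-0.8 -0.2  4.2]
[0.44578996 0.02224881 0.06795235] 47.7583 [(0.9, array([0.447, 0.02 , 0.069])), (0.68, array([ 0.545, -0.247, -0.001]))]
```

```bash
python3 - <<'E'
from h import *
gripper_to(.035); p=telemetry.current_ee_pos(); line(p[:2],p[2]+.06,.1); line(p[:2],.3,.25)
print(np.round(telemetry.current_wrist_force(),1),wmarks("lid_grip","side"),wmarks("lid_grip"))
im=vision.snapshot("side"); cv2.imwrite("pics/s2.png",cv2.resize(im[170:370,190:410],None,fx=3,fy=3,interpolation=cv2.INTER_CUBIC)[:,:,::-1])
# go to the pump
g=np.array([.486,-.252]); line((.40,-.1),.32,.25); a=np.radians(.5)
line(g,.32,.25,quat(a,[*g,.32]))
print("wrist",wmarks("pump_grip"),wmarks("pump_pivot"),"side",wmarks("pump_grip","side"),wmarks("pump_pivot","side"))
im=vision.snapshot("wrist"); cv2.imwrite("pics/w4.png",im[:,:,::-1]); print(telemetry.current_t())
hsv=cv2.cvtColor(im,cv2.COLOR_RGB2HSV); m=cv2.inRange(hsv,np.array((0,150,60)),np.array((5,255,255)))
n,l,s,ce=cv2.connectedComponentsWithStats(m)
for i in range(1,n):
    if s[i,4]>200:
        ys,xs=np.where(l==i); p=ray("wrist",np.c_[xs,ys],.192)[:,:2]; print(ce[i],cv2.minAreaRect(np.float32(p*1000)))
E
```

```text
[ 0.9 -0.7 -0.3] [(0.65, array([0.442, 0.018, 0.068]))] [(0.65, array([0.443, 0.026, 0.065]))]
wrist [(0.59, array([ 0.485, -0.245,  0.195]))] [] side [(0.72, array([ 0.24 , -0.181,  0.198])), (0.69, array([ 0.44 , -0.623,  0.195])), (0.68, array([ 0.483, -0.254,  0.192]))] [(0.63, array([ 0.368, -0.2  ,  0.123])), (0.55, array([ 0.618, -0.244,  0.119]))]
52.2583
[317.47745235 228.15481172] ((482.94635009765625, -250.82818603515625), (14.288866996765137, 98.17680358886719), 0.39029163122177124)
```

View pics/s2.png

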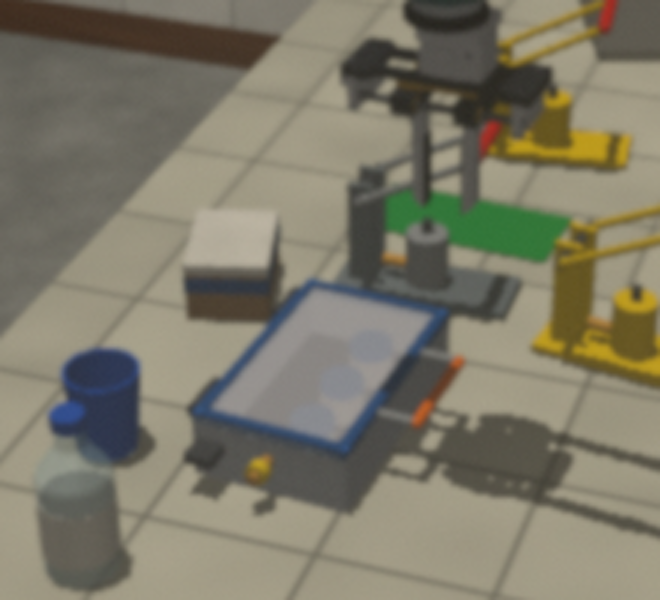

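View pics/w4.png

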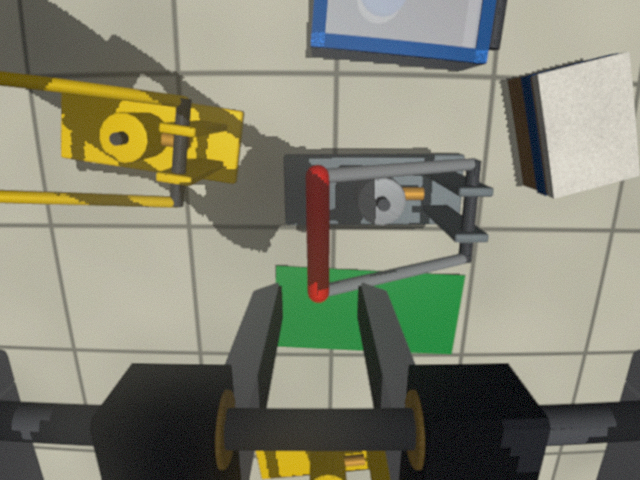

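The lid lies shut and flat on the chamber with the jars visible inside. In the wrist view the red bar is at (317,228), which gives (0.483,-0.251), parallel to y. Next I'll pinch it and work the pump.

```bash
cat >> h.py <<'E'
PB=np.array([0.4835,-0.251]); PU=np.array([np.cos(.012),np.sin(.012)]); PIV=PB+0.15*np.cos(.5)*PU
def bar(j):
    p=.5-j; g=PIV-.15*np.cos(p)*PU; return np.array([*g,.12+.15*np.sin(p)+.006])
def st(s=""): print(s,round(telemetry.current_t(),2),np.round(telemetry.current_ee_pos(),4),np.round(telemetry.current_wrist_force(),1),round(telemetry.current_opening(),4))
E
python3 - <<'E'
from h import *
gripper_to(.045); b=bar(0); line(b[:2],.26,.15); line(b[:2],b[2],.06)
gripper_to(.008,45); st("pinched")
for j in np.linspace(.1,.6,6): r.move_l(bar(j),vel=.05)
st(".6")
e=bar(.65); print(r.move_l(e-[0,0,.004],vel=.03,guard=18)); st("bottom")
vision.snapshot("side"); print([(round(d["score"],2),np.round(d["at"],3)) for d in models.mark_of("pump_grip","side")])
r.hold(2.6); st("held")
E
```

```text
pinched 54.98 [ 0.4844 -0.251   0.1981] [ 2.6  0.9 -0.7] 0.015
.6 57.68 [ 0.4663 -0.2514  0.1123] [2.7 2.2 9.8] 0.0149
False
bottom 58.22 [ 0.4674 -0.2513  0.1009] [1.3 3.4 9.3] 0.0152
[(0.73, array([ 0.436, -0.627,  0.192])), (0.71, array([ 0.239, -0.18 ,  0.196])), (0.64, array([ 0.469, -0.252,  0.095]))]
held 60.92 [ 0.4674 -0.2513  0.101 ] [2.4 1.8 9.3] 0.0147
```

The force is 9.3 N, which is only the spring, with no stop contact. I'll push on until the stop shows in the force, then hold again.

```bash
python3 - <<'E'
from h import *
p=np.array(telemetry.current_ee_pos())
for k in range(1,9):
    h=r.move_l(p-[0,0,.0025*k],vel=.02,guard=15); st(h)
    f=telemetry.current_wrist_force()[2]
    if h or f>22: break
vision.snapshot("side"); print([(round(d["score"],2),np.round(d["at"],3)) for d in models.mark_of("pump_grip","side")])
im=vision.snapshot("side"); cv2.imwrite("pics/s3.png",cv2.resize(im[180:300,270:420],None,fx=5,fy=5,interpolation=cv2.INTER_CUBIC)[:,:,::-1])
E
```

```text
False 61.17 [ 0.4676 -0.2513  0.0998] [ 1.5  2.5 10. ] 0.0145
False 61.44 [ 0.4678 -0.2514  0.0982] [ 0.9  3.3 15.9] 0.0147
True 61.65 [ 0.4678 -0.2513  0.0984] [-2.8  1.6 11.4] 0.0145
[(0.75, array([ 0.438, -0.626,  0.191])), (0.74, array([ 0.466, -0.252,  0.095])), (0.53, array([ 0.242, -0.183,  0.196]))]
```

View pics/s3.png

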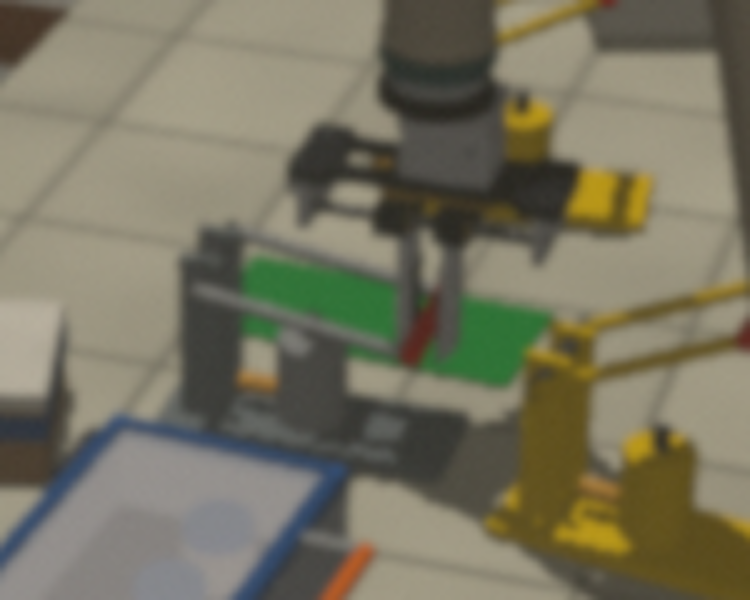

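The stop is reached: the force spiked at z≈0.098, bar at about 95 mm. I'll hold with a firm load for over 2 s, then let the lever rise slowly.

```bash
python3 - <<'E'
from h import *
p=np.array(telemetry.current_ee_pos())
for k in range(1,6):
    r.move_l([*p[:2],p[2]-.001*k],vel=.01); f=telemetry.current_wrist_force()[2]; st(k)
    if f>17: break
for _ in range(5): r.hold(.55); st("hold")
E
```

```text
1 62.15 [ 0.4677 -0.2513  0.0986] [1.4 1.6 9.3] 0.0145
2 62.4 [ 0.4677 -0.2513  0.0982] [ 0.3  3.3 14.8] 0.0149
3 62.65 [ 0.4678 -0.2514  0.0981] [-0.9  4.2 19.3] 0.0152
hold 63.2 [ 0.4678 -0.2513  0.0981] [-0.8  3.6 19.5] 0.0151
hold 63.75 [ 0.4678 -0.2514  0.0981] [-0.8  3.7 17.9] 0.0147
hold 64.3 [ 0.4678 -0.2514  0.0981] [-0.5  3.4 19.2] 0.0148
hold 64.85 [ 0.4678 -0.2514  0.098 ] [-0.2  3.6 18. ] 0.0149
hold 65.4 [ 0.4678 -0.2514  0.0981] [-1.2  4.3 18.8] 0.0148
```

```bash
python3 - <<'E'
from h import *
off=np.array(telemetry.current_ee_pos())-bar(.65); off[1]=0; print(off)
for j in np.linspace(.6,0,7): r.move_l(bar(j)+off,vel=.028); st(round(j,2))
p=np.array(telemetry.current_ee_pos())
for k in range(1,8):
    if telemetry.current_wrist_force()[2]<-2: break
    r.move_l(p+[0,0,.0015*k],vel=.015); st("up")
print(wmarks("pump_grip","side"))
E
```

```text
[ 0.00096548  0.         -0.00551109]
0.6 65.92 [ 0.4667 -0.2514  0.1063] [3.8 1.9 6.4] 0.0145
0.5 66.6 [ 0.466  -0.2514  0.1205] [ 2.5 -0.   4.6] 0.0152
0.4 67.28 [ 0.4669 -0.2513  0.1355] [2.6 0.1 2.4] 0.0152
0.3 67.97 [ 0.4695 -0.2513  0.1505] [ 4.5 -0.8  3.2] 0.0148
0.2 68.65 [ 0.4735 -0.2512  0.1646] [ 7.  -0.9  0.2] 0.0145
0.1 69.33 [ 0.479  -0.2511  0.178 ] [ 7.9 -1.1 -3.2] 0.0149
0.0 70.02 [ 0.4845 -0.251   0.1887] [  9.1  -3.6 -15.1] 0.0149
[(0.8, array([ 0.485, -0.252,  0.19 ])), (0.65, array([ 0.244, -0.18 ,  0.195])), (0.51, array([ 0.438, -0.624,  0.193]))]
```

The lever is on its top stop: the force jumped to -15 N and the bar mark reads 0.19 m high. I'll release it and go back to raise the lid.

```bash
python3 - <<'E'
from h import *
gripper_to(.012,5); st("relaxed"); gripper_to(.05)
p=telemetry.current_ee_pos(); line(p[:2],.25,.12); line(p[:2],.32,.25)
st("free"); print(wmarks("pump_grip","side"),wmarks("pump_grip"))
g,z=grip_at(0); line((.42,-.1),.32,.25); line(g,.2,.25,quat(YAW,[*g,.2]))
gripper_to(.045); print(wmarks("lid_grip"))
line(g,.11,.2); line(g,z+.006,.06); gripper_to(.005,20); st("pinch")
lid_arc([.05,.12,.25],.04); st()
lid_arc(np.arange(.4,1.6,.15),.08); st()
lid_arc([1.66,1.74],.04); st(); print(lid_arc([1.8,1.83],.03,guard=8)); st("stop")
print(wmarks("lid_grip","side"))
E
```

```text
relaxed 70.33 [ 0.4844 -0.2504  0.19  ] [ 5.9 -1.8 -7.7] 0.0159
free 72.11 [ 0.4843 -0.2509  0.3196] [-0.6 -0.5 -0.3] 0.0498
[(0.72, array([0.752, 0.125, 0.004])), (0.71, array([ 0.438, -0.626,  0.192])), (0.67, array([ 0.487, -0.249,  0.19 ])), (0.59, array([ 0.241, -0.183,  0.196])), (0.54, array([0.645, 0.012, 0.068]))] [(0.89, array([ 0.485, -0.247,  0.194]))]
[(0.9, array([0.444, 0.027, 0.066]))]
pinch 76.38 [0.4458 0.0214 0.0722] [-6.3  0.3  5.8] 0.0115
 78.08 [0.4526 0.0209 0.1216] [-6.5 -0.1 -0.8] 0.0112
 82.81 [0.6546 0.0063 0.2721] [-1.4 -4.2  0.4] 0.0114
 83.81 [0.682  0.0046 0.2694] [-0.9 -5.8  0.3] 0.0113
guard at 1.83
True
stop 84.57 [0.6945 0.0037 0.2669] [-0.9  0.4  4.6] 0.0107
[(0.98, array([ 0.691, -0.001,  0.254])), (0.39, array([0.554, 0.085, 0.009]))]
```

```bash
python3 - <<'E'
from h import *
gripper_to(.03); p=telemetry.current_ee_pos(); line(p[:2],.33,.1); st("off")
print(wmarks("lid_grip","side"),wmarks("lid_grip"))
line((.5,0.0),.33,.25); p=[.47,0.,.3]; r.move_to(p,quat(np.pi/2+YAW,p))
print(telemetry.current_joints()); print("jars",wmarks("jar1"),jars("side"))
im=vision.snapshot("wrist"); cv2.imwrite("pics/w5.png",im[:,:,::-1]); st()
E
```

```text
off 85.97 [0.6939 0.0012 0.3293] [0.  0.5 0.1] 0.0299
[(0.98, array([0.692, 0.   , 0.26 ]))] [(0.93, array([0.693, 0.008, 0.256]))]
[-1.48126712e-01  8.25236561e-02  1.58132885e+00  6.15113236e-05
  1.47811086e+00  1.49179875e+00]
jars [(0.86, array([0.548, 0.015, 0.008])), (0.7, array([0.554, 0.083, 0.007])), (0.67, array([ 0.542, -0.056,  0.012]))] [(0.63, array([ 0.544, -0.055,  0.011])), (0.56, array([0.554, 0.084, 0.006])), (0.49, array([0.551, 0.017, 0.009]))]
 88.73 [ 0.4701 -0.      0.3   ] [ 0.5 -0.4 -0.2] 0.0298
```

View pics/w5.png

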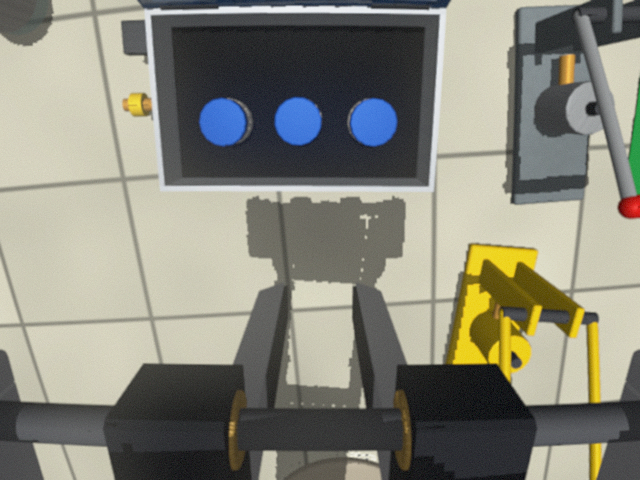

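The lid rests on its open stop and all three jars stand upright in the chamber at (224,122), (298,121) and (372,121). Next I'll move them to the mat.

```bash
python3 - <<'E'
from h import *
my=np.radians(-2.8); mu=np.array([np.cos(my),np.sin(my)]); mc=np.array([.547,-.403])+np.array([0,-.006])
a=np.pi/2+YAW
jl=[np.array(v) for v in ((.5435,-.0555),(.549,.0155),(.554,.0835))]
for i,off in enumerate((.075,0,-.075)):
    xy=jl[i]
    if i:   # re-look before each pick
        line((.47,-.05),.3,.25,quat(a,[.47,-.05,.3]))
        m=[d for d in wmarks("jar1")+jars("side") if abs((d[1][:2]-CH)@U)<.06 and abs((d[1][:2]-CH)@V)<.11]
        print(m); near=[d[1][:2] for d in m if np.linalg.norm(d[1][:2]-xy)<.05*(.6)]
        xy=np.mean(near,0)
    o=pick(xy,a,.008,.3,op=.058)
    if not .04<o<.048: break
    place(mc+off*mu,my,.002,.3)
st(); im=vision.snapshot("wrist"); cv2.imwrite("pics/w6.png",im[:,:,::-1]); print(wmarks("jar1"))
E
```

```text
picked [ 0.544 -0.056] opening 0.0434 t 93.3
[(0.73, array([0.546, 0.014, 0.01 ])), (0.62, array([0.552, 0.084, 0.006])), (0.44, array([0.564, 0.02 , 0.003])), (0.74, array([0.551, 0.017, 0.01 ])), (0.51, array([0.553, 0.083, 0.008]))]
picked [0.554 0.017] opening 0.0439 t 105.3
[(0.72, array([0.554, 0.082, 0.007])), (0.66, array([0.553, 0.082, 0.007]))]
picked [0.554 0.082] opening 0.0438 t 117.5
 123.67 [ 0.4714 -0.4047  0.2978] [-0.3 -1.1 -0.3] 0.0565
[(0.77, array([ 0.471, -0.408,  0.001])), (0.74, array([ 0.486, -0.248,  0.196])), (0.67, array([ 0.549, -0.404,  0.003])), (0.64, array([ 0.622, -0.412,  0.002]))]
```

View pics/w6.png

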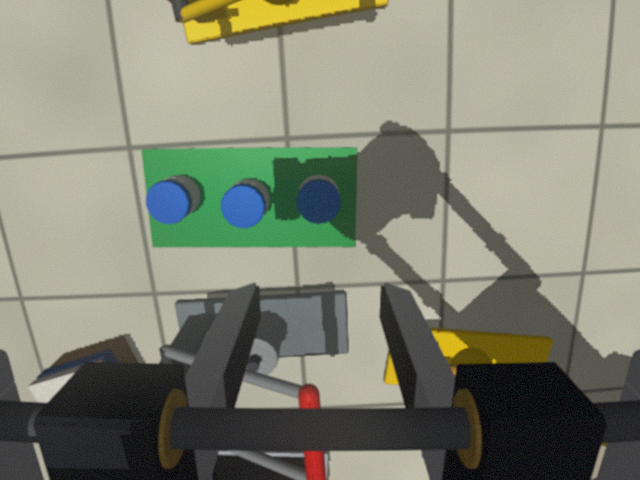

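All three jars stand on the mat at (168,200), (243,204) and (318,199). I'll back off and do a final check of the whole scene.

```bash
python3 - <<'E'
from h import *
line((.30,-.35),.38,.25)
im=vision.snapshot("top"); cv2.imwrite("pics/top9.png",im[:,:,::-1])
for n in ("jar1","reagent","beaker","carton","lid_grip","pump_grip"):
    print(n,[(round(d["score"],2),np.round(d["at"],3)) for d in models.mark_of(n,"top")],[(round(d["score"],2),np.round(d["at"],3)) for d in wmarks_side] if 0 else "")
print(wmarks("lid_grip","side"),wmarks("pump_grip","side"),jars("side")); st()
E
```

```text
jar1 [(0.78, array([ 0.474, -0.403,  0.002])), (0.64, array([ 0.622, -0.414, -0.   ])), (0.58, array([ 0.546, -0.404,  0.001]))] 
reagent [(0.72, array([0.695, 0.293, 0.002]))] 
beaker [(0.59, array([ 0.755,  0.125, -0.002]))] 
carton [(0.63, array([ 0.746, -0.173, -0.004]))] 
lid_grip [(0.83, array([0.692, 0.004, 0.258])), (0.72, array([0.568, 0.013, 0.002]))] 
pump_grip [(0.9, array([ 0.441, -0.618,  0.192])), (0.84, array([ 0.238, -0.176,  0.187])), (0.58, array([ 0.484, -0.253,  0.191]))] 
[(0.86, array([0.697, 0.003, 0.258])), (0.21, array([ 0.473, -0.407,  0.003]))] [(0.67, array([ 0.438, -0.625,  0.194])), (0.62, array([ 0.242, -0.182,  0.196])), (0.6, array([0.694, 0.29 , 0.002])), (0.54, array([ 0.484, -0.249,  0.19 ]))] [(0.69, array([ 0.474, -0.407, -0.   ])), (0.58, array([ 0.543, -0.241,  0.001])), (0.57, array([ 0.551, -0.401,  0.005])), (0.56, array([ 0.623, -0.408,  0.004]))]
 125.41 [ 0.3  -0.35  0.38] [ 0.6 -0.6  0.1] 0.056
```

View pics/top9.png

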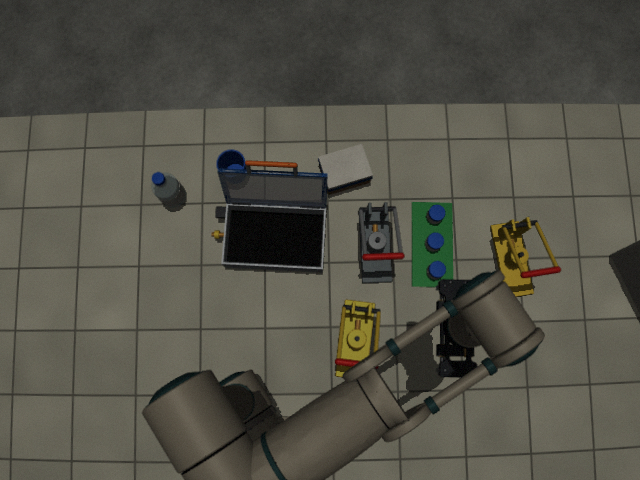

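The final view shows the jars on the mat at (436,214), (434,242) and (437,270), the lid open, the lever up, the bystanders in place and the arm clear.

```bash
python3 -c "
from h import *
r.sign_off(); st()"
```

```text
the job is handed in; nothing more can be done
the job is handed in; nothing more can be done
```

The leak test is finished and handed in at about 125 s of the 210 s allowed.

- **Jars in:** I stood the three jars upright in the chamber. One was knocked about 35 mm aside partway through; I found it again and picked it up normally.
- **Lid shut:** I lowered the lid while holding its handle. The camera showed it flat on the chamber.
- **Pump:** I pushed the grey pump's lever to its bottom stop, held it there about 2.75 s, then let it rise over about 4.5 s to its top stop before letting go.
- **Lid open and jars out:** I raised the lid, laid it back on its open stop, and stood all three jars on the green mat.

**Last checks:**
- The jars read about 75 mm apart on the mat, with bases at mat height.
- The lid handle (about 0.69, 0.00, 0.26) and the red bar (about 0.19 m high) are back at their starting readings.
- The bottle, beaker and carton are within 4 mm of where they started.
- The arm is clear of everything.

**What did not go smoothly:**
- One straight-line move was refused early on, and nothing moved; I replanned it.
- My first push on the lever, held about 2.7 s, showed only the spring's force (9 N), with no clear contact with the stop. I pushed about 3 mm further, until the force rose to 18–19 N, and did the full hold there.
- At the bottom, the gripper sat about 6 mm lower relative to the bar than planned, probably from the bar slipping in the grip.

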